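# Hook the hanger arm into the slotted stand

### The job

Pick up the steel hanger arm and fit it to the slotted stand: push its two hook tabs into the pair of slots until its back plate lies flat against the strip, then press it down until the hooks are fully home and the spring catch comes out again above its back plate, seat it with a firm push of 10 to 15 N, and let go. Feel for the slots, never push on the stand with more than 30 N, and do not disturb the wax block, sanding stick and eraser.

Things in the scene. Friction and masses are not known exactly. Their poses are not given: they have to be found in the camera images.
- hanger: The hanger arm: one loose grey steel part, about 0.25 kg, standing on the bench: a level bar joins two upright plates, x along the bar towards the hooks, z up. Origin under its middle, on the bench. Back plate (hook side): x +41 to +45 mm, 56 mm wide, 80 mm high. Front plate: x -45 to -41 mm, 46 mm wide, 76 mm high. Its centre of mass is near the bar's middle.
- bar_mid (a point): Centre of the hanger arm's bar, half-way up it, 64 mm above the hanger's underside: the place to grip. The bar is 82 mm long (x), 14 mm wide (y), 18 mm high (z). Axes as hanger.
- hook_face (a point): Point on the hook side face of the hanger's back plate, 45 mm along +x from bar_mid, same height and axes. Two hooks of 6 mm round bar stand out of this face at y = -18 and +18 mm: necks run out in +x at this height, then turn down. A hook reaches 12.5 mm out of the face, and from 3 mm above to 15 mm below this point; 6.5 mm is free between face and hook.
- stand: The stand: fixed grey post, top at about 150 mm, on a dark foot (115 x 120 x 8 mm, reaching 15 mm forward of the strip), with a steel strip 70 mm wide, 4 mm thick on its front. Origin on the bench under the strip's front face, mid-width; x points into the stand (the way hooks are pushed), z up. Two upright slots in the strip at y = -18 and +18 mm, 8.5 mm wide, 21 mm high.
- slot_ref (a point): Point of the stand on the strip's front face, 109 mm above the bench; axes as stand. The strip is screwed fast 12 mm lower to 12 mm higher than nominal: unmeasured, find it by feel. At nominal, hook_face must be 12 to 15 mm above slot_ref to enter and level with it when home; add the strip's offset to both. Hooks that miss stop with hook_face 12.5 mm in front.
- catch (a joint): Brass spring catch, 16 mm wide, 10 mm high, mid-strip above the slots (its middle 22.5 mm above slot_ref at nominal). Value in m: 0 = out (6 mm proud of the strip), 0.006 = pushed in level by the back plate, which takes 1.5 to 3 N. It springs out again over the back plate's upper edge once the hanger is down to within 1.5 mm of home.
- wax_block_mid (a point): Bystander: block of green carving wax lying flat, 50 x 90 x 24 mm, long along its y; this point is its centre, half-way up.
- stick_mid (a point): Bystander: flat sanding stick lying on the bench, 26 x 190 x 10 mm, long along its y; this point is its centre, half-way up.
- eraser_mid (a point): Bystander: eraser in a card sleeve, 23 x 52 x 12 mm, long along its y; this point is its centre.
Things that resemble listed ones, but are neither listed nor needed, are in the scene too. Several things look just like the hanger: the one meant starts farthest from the robot's base.

How it is judged:
On the way, in this order (a step that is already met when the one before it is completed fails the run):
1. both hooks are through the slots and the back plate lies against the strip, pushing the catch in, the hanger arm not yet down (x of hook_face in the frame of slot_ref between -0.0045 and 0.003 m and y of hook_face in the frame of slot_ref between -0.004 and 0.004 m and value of joint catch above 0.0035 m), for 0.1 s.
2. the hanger arm is down and home, the catch out above its back plate, pressed home with at least 10 N (x of hook_face in the frame of slot_ref between -0.0045 and 0.003 m and y of hook_face in the frame of slot_ref between -0.004 and 0.004 m and z of hook_face in the frame of slot_ref between -0.0145 and 0.0155 m and value of joint catch below 0.002 m and angle between the x axis of hook_face and the x axis of slot_ref, either way round below 0.08 rad and contact force between hanger and stand above 10 N), for 0.1 s.
At the end, for the whole second after the job is handed in: The hanger arm is released and at rest in the stand: back plate within 4.5 mm of the strip and 4 mm sideways, square within 0.08 rad, hook_face 14.5 mm below to 15.5 mm above slot_ref (the strip height varies), catch out again (pushed in under 2 mm) above the back plate (x of hook_face in the frame of slot_ref between -0.0045 and 0.003 m and y of hook_face in the frame of slot_ref between -0.004 and 0.004 m and z of hook_face in the frame of slot_ref between -0.0145 and 0.0155 m and value of joint catch below 0.002 m and angle between the x axis of hook_face and the x axis of slot_ref, either way round below 0.08 rad and linear speed of hanger below 0.02 m/s); the robot touches nothing.
It fails at once if the hanger arm is pushed against the stand with more than 30 N (contact force between hanger and stand above 30 N).
It fails at once if the wax block, sanding stick or eraser is moved more than 20 mm (distance of any of wax_block_mid, stick_mid, eraser_mid from where it was at the start of the episode above 0.02 m).
It also fails if it takes over 72 s, if anything falls off the work surface, if the arm or the gripper's body presses on something with over 40 N, if the wrist force passes 120 N, or if a joint passes its speed limit or range.

### The arm

A 6-joint arm with a two-finger parallel gripper is mounted at the origin on a cart in front of the work surface, level with it; the furniture and walls round the work are solid. World frame = base frame: x ahead of the robot, y to its left, z up, the work surface at z = 0. Lengths are in m, angles in rad, forces in N, time in s.
With the tool pointing down it reaches from about 0.35 to 0.975 m from the base axis. Payload 4.9 kg.
Tool frame: the origin (TCP) lies midway between the tips of the shut fingers; the grasp point (between the pads) lies 19 mm behind it; z points along the fingers, y is the direction in which the jaws open and shut (so a half turn about z gives the same grasp; the last joint's range is limited). The gripper opens to 85 mm and grips with 20 to 120 N. Pads are 22 mm wide; open, the fingers measure 114 mm over their backs; the gripper's body (76 mm by 85 mm) begins 54 mm behind the grasp point. The pads swing forward as they close: fully open they stand 13 mm farther back than shut.
Start: joints at [1.103, 0.053, 1.613, -0, 1.476, -0.119], TCP at [0.214, 0.587, 0.231] pointing down, gripper open.
Joint ranges: [-3.01, 3.01], [-1.01, 2.22], [0.06, 2.58], [-1.02, 4.17], [0.09, 2.62], [-3.14, 3.14]. Speed limits (rad/s): [2.57, 2.57, 3.14, 3.14, 3.14, 3.14].

### API

Orientations are given as a rotation vector (axis times angle).
In Python, from station import ctrl gives the robot as it stands.
- The arm moves only by the tool apply_moves, never from a script. Its argument "rows" is a list of rows, each a list of 6 numbers: the shift along the tool's x, y, z in cm, then the turn, a rotation vector about the tool's x, y, z in units of 5 degrees (1.0 is 5 degrees). In form: [[x, y, z, rx, ry, rz], ...]. A call has 1 to 20 rows; each row is the pose to reach, as a shift and turn from the pose measured when the call began, along the tool's axes at that moment; what a row does not reach only later rows make up. A row lasts 1/10 s, in which the tool goes at most 50 mm and 8.59 degrees, less where a joint would pass 70% of its speed; a pose out of reach is approached as far as the arm can. A call with a gripper value outside its range is refused whole. "grip" is the closure, from 0 (fully open) to 1 (shut), set as the call begins (left out, the last holds). The fingers move at their own pace and stop on an object; "squeeze" is the grip in N (left out, the last holds). Time passes only in rows, so rows that repeat a pose let the fingers close. It gives the time, the measured TCP pose, the force and the opening at its end, in the units of the state.
- ctrl.get_obs(): the state, without advancing time (a new reading comes with each control period).
- ctrl.get_image(name): name is "side" or "top"; returns a dict with "color" (400x640x3 uint8, blue, green, red), "mtx" (3x3 intrinsics, pixels), "D" ([k1, k2, p1, p2, k3] as OpenCV has them; the pictures are not rectified), "rvec" (rotation vector, rad) and "tvec" (3), from world to camera coordinates, as OpenCV has them. Camera axes: x right, y down, z forward; pixel columns grow to the right and rows downward; lengths in m; the calibration is good to about 2 mm. A picture is of the moment at which its call begins. There is no depth.
- ctrl.finish_job(): hands the job in, once; it reports no verdict.
The state is a dict: "t": time; "q": joint angles; "dq": joint speeds; "effort": joint torques, N m; "tool_pos": TCP position; "tool_rot": TCP orientation; "contact_force": force on the tool from outside, world axes, zero at the start; "wrist_torque": the same for the moment, N m; "opening": finger opening in m.
Only numpy, scipy, OpenCV 4.12 (cv2) and the standard library are available. Lean on these libraries where they do the work, as an engineer would, in place of code of your own. Each camera call takes 0.05 s, during which the arm holds its last target.

## Working session

There is one attempt and no reset: what is moved stays moved. The work goes in short steps, Python scripts to look and compute and a tool call to move; the robot and the scene stay as the last step left them, time stands still between calls to the robot, and variables do not carry over. Pictures are saved under pics/ and viewed, and the job is handed in when it is done.

Besides the shell and the picture viewer there is one more tool, called after ">>>" in YAML: its name, and indented under it one key for each argument. apply_moves: Moves the arm, as the interface text tells. Its arguments: {"type":"object","properties":{"rows":{"type":"array","items":{"type":"array","items":{"type":"number"}}},"grip":{"type":"number"},"squeeze":{"type":"number"}},"required":["rows"]}

```bash
ls; mkdir -p pics
python3 - <<'E'
from station import ctrl
import cv2
o=ctrl.get_obs();print(o)
for n in("side","top"):
    d=ctrl.get_image(n);cv2.imwrite(f"pics/{n}0.png",d["color"]);print(n,d["mtx"],d["D"],d["rvec"],d["tvec"])
E
```

```text
pics
{'t': 0.0, 'q': array([ 1.10295833e+00,  5.33475333e-02,  1.61431416e+00, -8.07208681e-06,
        1.47598273e+00, -1.18996048e-01]), 'dq': array([ 4.39820187e-04, -1.17581755e-03,  1.05481471e-03,  1.82278471e-05,
        6.12836516e-05,  1.00632446e-04]), 'effort': array([-2.81617518e-03, -3.93665314e+01, -3.70185649e+01, -3.00660722e-04,
        6.75925883e-03, -4.73925486e-07]), 'tool_pos': array([0.21334568, 0.58679222, 0.23005675]), 'tool_rot': array([-5.45082375e-01, -3.09334773e+00,  3.08824109e-03]), 'contact_force': array([ 0.0618473 , -0.21290893,  0.90127545]), 'wrist_torque': array([ 0.0268566 ,  0.03643891, -0.02169297]), 'opening': 0.08540936505968572}
side [[407.76459267   0.         319.99133711]
 [  0.         407.76459267 200.69613076]
 [  0.           0.           1.        ]] [-0.07798607  0.          0.          0.          0.        ] [ 2.11737591 -0.67058432  0.31698985] [-0.35752685  0.28890259  0.87541665]
top [[484.40645269   0.         323.15086032]
 [  0.         484.40645269 195.6596986 ]
 [  0.           0.           1.        ]] [0.0337373 0.        0.        0.        0.       ] [ 2.14802992 -2.18860354  0.10624622] [0.11596361 0.52753204 1.14804804]
```

View pics/side0.png

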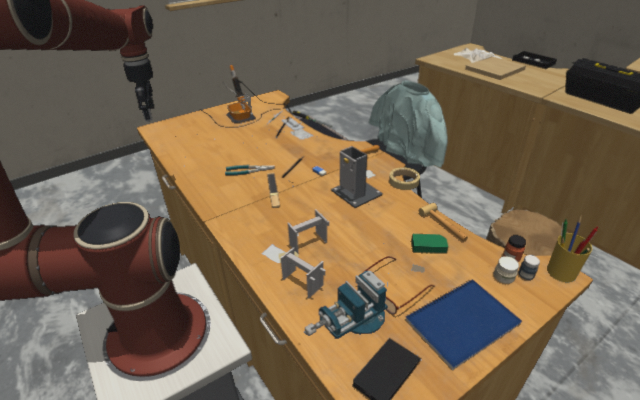

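View pics/top0.png

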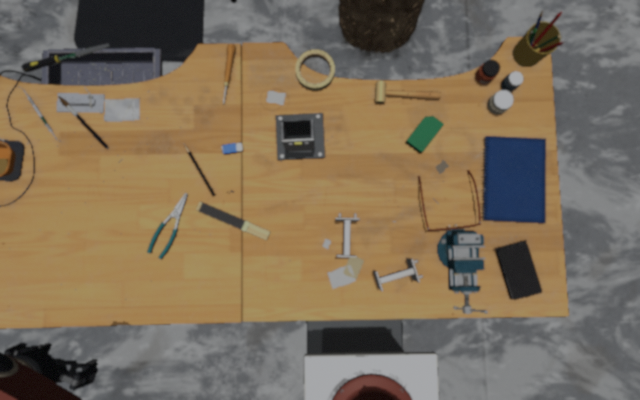

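The candidates for the hanger are two grey H-shaped parts. A is at top (347,237) / side (308,231), and B is at top (398,273) / side (302,272). The base is at about top (372,395), so A should be the farther one. The stand is at top (300,136) / side (355,180). Next I'll check this with close crops and ray casting.

```bash
cat > h.py <<'E'
import cv2,numpy as np
from station import ctrl
def cam(n): 
    d=ctrl.get_image(n); return d
def ray(d,uv):
    p=cv2.undistortPoints(np.array([[uv]],float),d["mtx"],d["D"])[0,0]
    R=cv2.Rodrigues(d["rvec"])[0]; C=-R.T@np.ravel(d["tvec"]); v=R.T@np.array([p[0],p[1],1]); return C,v/np.linalg.norm(v)
def onz(d,uv,z):
    C,v=ray(d,uv); return C+v*(z-C[2])/v[2]
def proj(d,P):
    return cv2.projectPoints(np.array(P,float).reshape(-1,3),d["rvec"],d["tvec"],d["mtx"],d["D"])[0][:,0]
def tri(a,ua,b,ub):
    C1,v1=ray(a,ua);C2,v2=ray(b,ub)
    s=np.linalg.lstsq(np.c_[v1,-v2],C2-C1,rcond=None)[0]
    return (C1+v1*s[0]+C2+v2*s[1])/2, np.linalg.norm(C1+v1*s[0]-C2-v2*s[1])
E
python3 - <<'E'
from h import *
t=cam("top");s=cam("side")
for n,uv,z in [("A",(347,237),.073),("B",(398,273),.073),("stand",(300,136),.15)]: print(n,onz(t,uv,z))
def crop(im,x0,y0,x1,y1,k,n): cv2.imwrite("pics/"+n,cv2.resize(im[y0:y1,x0:x1],None,fx=k,fy=k,interpolation=cv2.INTER_CUBIC))
crop(t["color"],305,200,435,300,6,"tA.png")
crop(t["color"],260,100,340,170,8,"tS.png")
crop(s["color"],260,195,350,300,5,"sA.png")
crop(s["color"],320,135,400,210,7,"sS.png")
print("base",proj(t,[[0,0,0]]))
E
```

```text
A [0.42800185 0.05272134 0.073     ]
B [ 0.34392377 -0.06190149  0.073     ]
stand [0.6497809  0.15423876 0.15      ]
base [[372.44583771 419.90832811]]
```

View pics/tA.png

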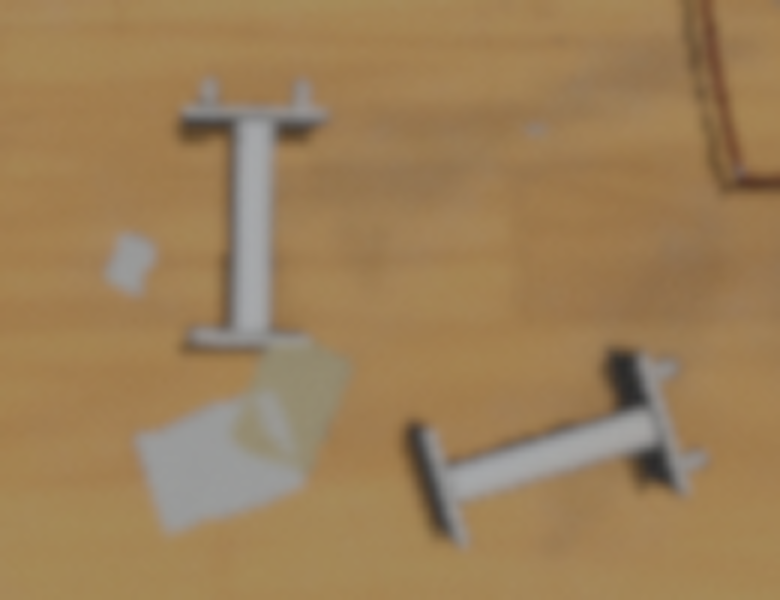

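View pics/tS.png

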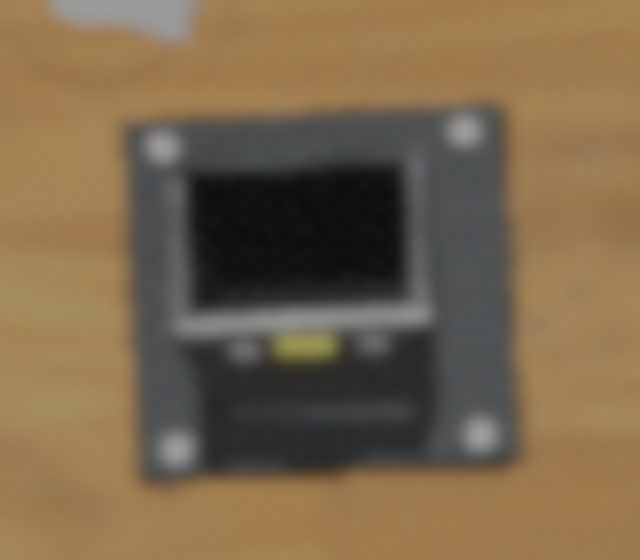

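View pics/sA.png

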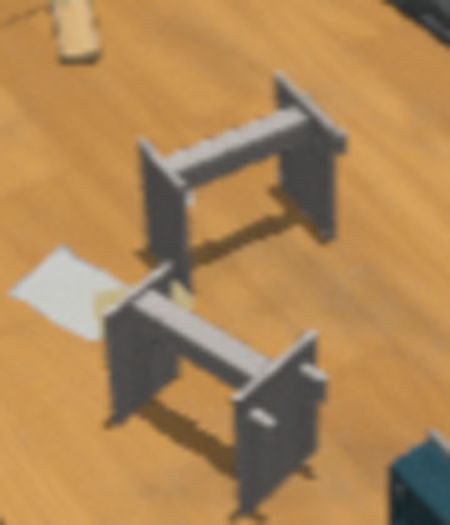

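View pics/sS.png

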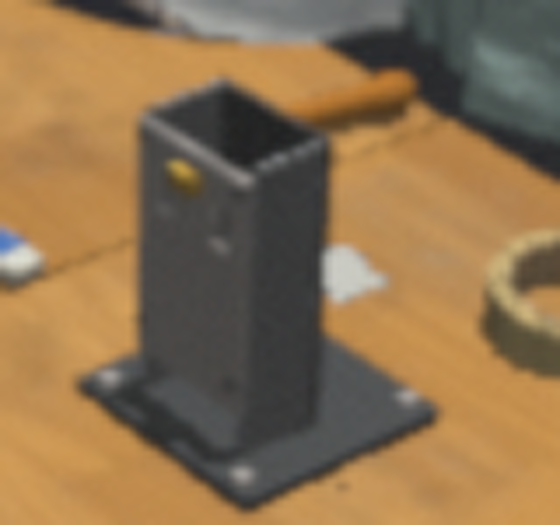

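Run:
```python
from h import *
t=cam("top");s=cam("side")
c=lambda u,v,x0,y0,k:(x0+(u+.5)/k-.5,y0+(v+.5)/k-.5)
T=lambda u,v:c(u,v,305,200,6)
S=lambda u,v:c(u,v,260,100,8)
SS=lambda u,v:c(u,v,320,135,7)
SA=lambda u,v:c(u,v,260,195,5)
print("hanger A")
for n,uv,z in [("back L",(180,112),.08),("back R",(327,112),.08),("front L",(187,336),.076),("front R",(310,336),.076),("bar top end",(253,120),.073),("bar bot end",(251,328),.073),("hookL",(210,82),.067),("hookR",(302,82),.067)]:
    print(n,onz(t,T(*uv),z).round(4))
print("foot")
P=[onz(t,S(*uv),.008) for uv in [(125,125),(500,107),(520,460),(145,480)]]
for p in P: print(p.round(4))
e=lambda a,b:np.degrees(np.arctan2(*(P[b]-P[a])[[1,0]]))
print("edges",e(0,1)+90,e(3,2)+90,e(3,0),e(2,1),[np.linalg.norm(P[i]-P[(i+1)%4]) for i in range(4)],np.mean(P,0))
print("strip top")
# grey mask catch
for n,d,u in (("top",t,S(306,346)),("side",s,SS(184,176))): print(n,u)
print("catch tri",tri(t,S(306,346),s,SS(184,176)))
hs=cv2.cvtColor(t["color"],cv2.COLOR_BGR2HSV)
print("strip edge", onz(t,S(175,325),.15),onz(t,S(432,312),.15))
print("strip TL tri", tri(t,S(176,330),s,SS(143,120)),"TR",tri(t,S(432,318),s,SS(252,186)))
# circular bolts foot
for u in [(162,147),(464,131),(176,449),(480,435)]: print(onz(t,S(*u),.010).round(4))
```

```text
hanger A
back L [0.4714 0.0806 0.08  ]
back R [0.4704 0.0242 0.08  ]
front L [0.386  0.0797 0.076 ]
front R [0.3852 0.0327 0.076 ]
bar top end [0.4682 0.0523 0.073 ]
bar bot end [0.3885 0.055  0.073 ]
hookL [0.4836 0.0684 0.067 ]
hookR [0.4829 0.0327 0.067 ]
foot
[0.7363 0.2224 0.008 ]
[0.7398 0.105  0.008 ]
[0.6278 0.1008 0.008 ]
[0.6237 0.2173 0.008 ]
edges 1.7188057407885395 2.005964248055932 2.6194183772218422 2.1257835790622717 [np.float64(0.11751762317137479), np.float64(0.11210246654559909), np.float64(0.11654397280040535), np.float64(0.11269766050562083)] [0.68189011 0.16138085 0.008     ]
strip top
top (297.8125, 142.8125)
side (345.85714285714283, 159.71428571428572)
catch tri (array([0.63830424, 0.15943687, 0.1368599 ]), np.float64(0.001904072468345412))
strip edge [0.64120533 0.19509257 0.15      ] [0.6434948  0.12455411 0.15      ]
strip TL tri (array([0.64206426, 0.19425882, 0.14634705]), np.float64(0.0033884981259609966)) TR (array([0.64414702, 0.12358225, 0.14695175]), np.float64(0.0038701315310677737))
[0.7285 0.2108 0.01  ]
[0.7318 0.1164 0.01  ]
[0.6329 0.2074 0.01  ]
[0.6355 0.1131 0.01  ]
```

Run:
```python
from h import *
t=cam("top");s=cam("side")
c=lambda u,v,x0,y0,k:(x0+(u+.5)/k-.5,y0+(v+.5)/k-.5)
S=lambda u,v:c(u,v,260,100,8)
SS=lambda u,v:c(u,v,320,135,7)
print(tri(t,S(243,350),s,SS(165,208)),tri(t,S(373,344),s,SS(218,243)))
# side rays onto strip front plane
a=.034;n=np.array([np.cos(a),np.sin(a),0]);P0=np.array([.641,.16,0])
for d,nm,us in((s,"side",[SS(165,208),SS(218,243),SS(184,176),SS(143,120),SS(252,186)]),(t,"top",[S(243,350),S(373,344),S(306,346),S(306,335),S(306,357)])):
    for u in us:
        C,v=ray(d,u);p=C+v*(n@(P0-C))/(n@v);q=p-P0
        print(nm,"y %.4f z %.4f"%(-q[0]*np.sin(a)+q[1]*np.cos(a),p[2]))
for im,b,k,nm in((s["color"],(335,145,365,180),20,"z1.png"),(t["color"],(278,130,320,160),18,"z2.png")):
    cv2.imwrite("pics/"+nm,cv2.convertScaleAbs(cv2.resize(im[b[1]:b[3],b[0]:b[2]],None,fx=k,fy=k,interpolation=cv2.INTER_NEAREST),alpha=1.6))
```

```text
(array([0.64334374, 0.17870852, 0.11010679]), np.float64(0.0022419870216086016)) (array([0.64379694, 0.14191523, 0.11087052]), np.float64(0.0012766114454997727))
side y 0.0133 z 0.1139
side y -0.0216 z 0.1135
side y 0.0013 z 0.1352
side y 0.0288 z 0.1498
side y -0.0415 z 0.1503
top y 0.0187 z 0.1196
top y -0.0180 z 0.1185
top y 0.0008 z 0.1205
top y 0.0000 z 0.1350
top y 0.0016 z 0.1057
```

View pics/z1.png

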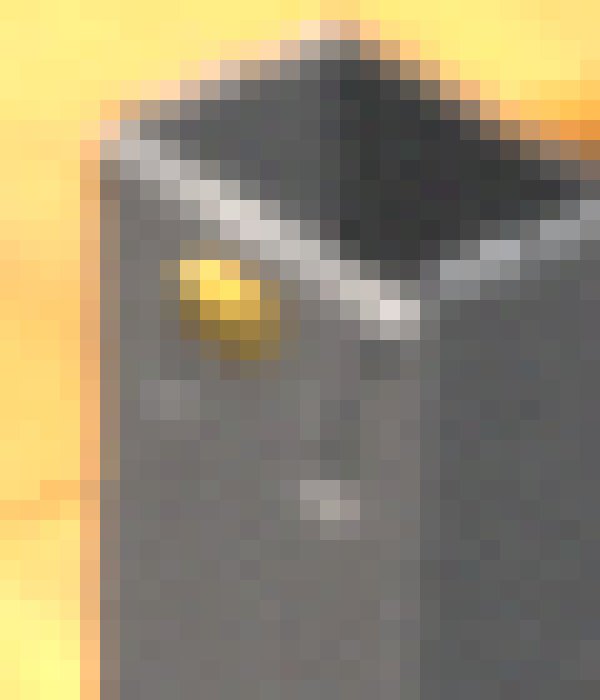

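View pics/z2.png

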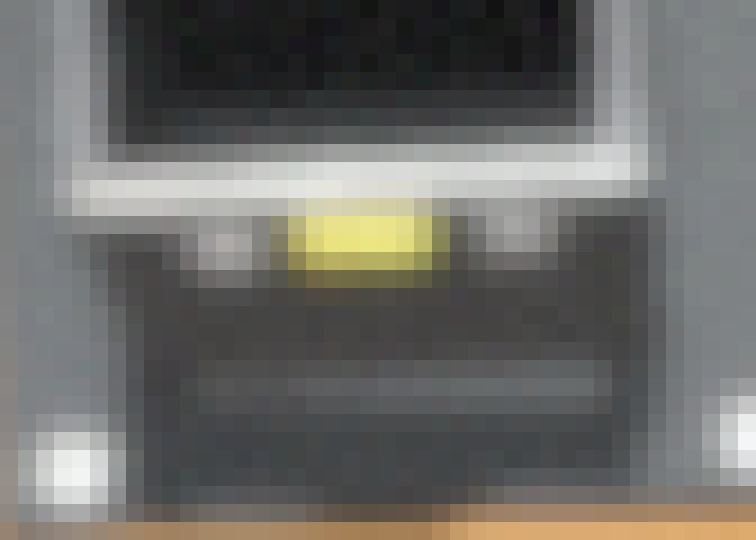

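```bash
cat >> h.py <<'E'
from scipy.spatial.transform import Rotation as Ro
def Rt(a):
    c,s=np.cos(a),np.sin(a); return np.array([[-c,-s,0],[-s,c,0],[0,0,-1.]]) 
Rt0=Rt
def Rd(a):
    c,s=np.cos(a),np.sin(a); return np.column_stack([[-c,-s,0],[-s,c,0],[0,0,-1]])
def plan(p,a):
    o=ctrl.get_obs(); R=Ro.from_rotvec(o["tool_rot"]).as_matrix()
    sh=R.T@(np.array(p)-o["tool_pos"])*100; tr=Ro.from_matrix(R.T@Rd(a)).as_rotvec()/np.radians(5)
    print("t %.2f"%o["t"],"pos",o["tool_pos"].round(4),"row",sh.round(3),tr.round(3))
def st():
    o=ctrl.get_obs(); R=Ro.from_rotvec(o["tool_rot"]).as_matrix()
    print("t %.2f"%o["t"],"pos",o["tool_pos"].round(4),"yaw",np.degrees(np.arctan2(-R[1,0],-R[0,0])).round(2),"tilt",np.degrees(R[:2,2]).round(2),"F",o["contact_force"].round(2),"M",o["wrist_torque"].round(3),"op",round(o["opening"],4),"q",o["q"].round(2))
E
python3 -c "
from h import *
st();plan((.4284,.0537,.16),np.radians(-1.7))"
```

```text
t 0.40 pos [0.2136 0.5873 0.2311] yaw -19.98 tilt [-0.01 -0.01] F [ 0.1  -0.16 -0.18] M [0.024 0.025 0.039] op 0.0856 q [ 1.1   0.05  1.61  0.    1.48 -0.12]
t 0.40 pos [0.2136 0.5873 0.2311] row [-38.427 -42.801   7.123] [-3.000e-03 -1.000e-03 -3.657e+00]
```

>>> apply_moves:
  rows:
    - [-38.4,-42.8,5,0,0,-3.66]
    - [-38.4,-42.8,5,0,0,-3.66]
    - [-38.4,-42.8,5,0,0,-3.66]
    - [-38.4,-42.8,5,0,0,-3.66]
    - [-38.4,-42.8,5,0,0,-3.66]
    - [-38.4,-42.8,5,0,0,-3.66]
    - [-38.4,-42.8,5,0,0,-3.66]
    - [-38.4,-42.8,5,0,0,-3.66]
    - [-38.4,-42.8,5,0,0,-3.66]
    - [-38.4,-42.8,5,0,0,-3.66]
    - [-38.4,-42.8,5,0,0,-3.66]
    - [-38.4,-42.8,5,0,0,-3.66]
    - [-38.4,-42.8,5,0,0,-3.66]
    - [-38.4,-42.8,5,0,0,-3.66]
    - [-38.4,-42.8,5,0,0,-3.66]
    - [-38.4,-42.8,5,0,0,-3.66]
    - [-38.4,-42.8,5,0,0,-3.66]
    - [-38.4,-42.8,5,0,0,-3.66]
  grip: 0

```text
t: 2.2
tool_pos: [0.428, 0.0545, 0.1813]
tool_rot: [0.044, 3.141, -0.0]
contact_force: [-0.2, 0.8, 0.6]
opening: 0.0852
```

```bash
python3 -c "
from h import *
st();plan((.4284,.0537,.045),np.radians(-1.7))
d=cam('side');cv2.imwrite('pics/s1.png',d['color']);cv2.imwrite('pics/s1c.png',cv2.resize(d['color'][100:320,200:420],None,fx=2.7,fy=2.7))"
```

```text
t 2.20 pos [0.428  0.0545 0.1813] yaw -1.6 tilt [ 0.01 -0.01] F [-0.24  0.77  0.57] M [ 0.044  0.045 -0.016] op 0.0852 q [-0.05 -0.41  2.1  -0.    1.45 -1.59]
t 2.20 pos [0.428  0.0545 0.1813] row [-0.038 -0.073 13.634] [-0.003  0.001  0.02 ]
```

View pics/s1c.png

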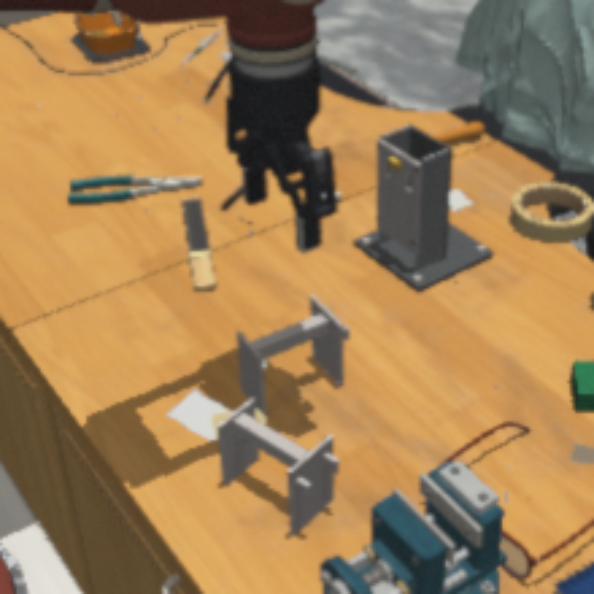

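The open jaws straddle bar A, which is at about crop (285,340). B sits clear of them at (280,440). Next I'll descend and grip.

>>> apply_moves:
  rows:
    - [0,-0.07,4,0,0,0]
    - [0,-0.07,8,0,0,0]
    - [0,-0.07,11,0,0,0]
    - [0,-0.07,13,0,0,0]
    - [0,-0.07,13.6,0,0,0]
    - [0,-0.07,13.6,0,0,0]
    - [0,-0.07,13.6,0,0,0]

```text
t: 2.95
tool_pos: [0.4291, 0.0536, 0.0466]
tool_rot: [0.044, 3.139, -0.001]
contact_force: [-0.1, 0.2, 0.2]
opening: 0.0853
```

>>> apply_moves:
  rows:
    - [0,0,0,0,0,0]
    - [0,0,0,0,0,0]
    - [0,0,0,0,0,0]
    - [0,0,0,0,0,0]
    - [0,0,0,0,0,0]
    - [0,0,0,0,0,0]
    - [0,0,0,0,0,0]
    - [0,0,0,0,0,0]
    - [0,0,0,0,0,0]
    - [0,0,0,0,0,0]
    - [0,0,0,0,0,0]
    - [0,0,0,0,0,0]
  grip: 1
  squeeze: 80

```text
t: 4.15
tool_pos: [0.4292, 0.0536, 0.0468]
tool_rot: [0.044, 3.139, -0.001]
contact_force: [-1.1, -1.4, 2.0]
opening: 0.0125
```

```bash
python3 -c "
from h import *
st()
t=cam('top');s=cam('side')
cv2.imwrite('pics/t2.png',cv2.resize(t['color'][195:295,300:430],None,fx=6,fy=6,interpolation=2));cv2.imwrite('pics/s2.png',cv2.resize(s['color'][195:300,250:360],None,fx=5,fy=5,interpolation=2))"
```

```text
t 4.15 pos [0.4292 0.0536 0.0468] yaw -1.6 tilt [ 0.13 -0.03] F [-1.11 -1.41  1.97] M [-0.219  0.161 -0.019] op 0.0125 q [-0.05 -0.23  2.21 -0.    1.17 -1.59]
```

View pics/s2.png

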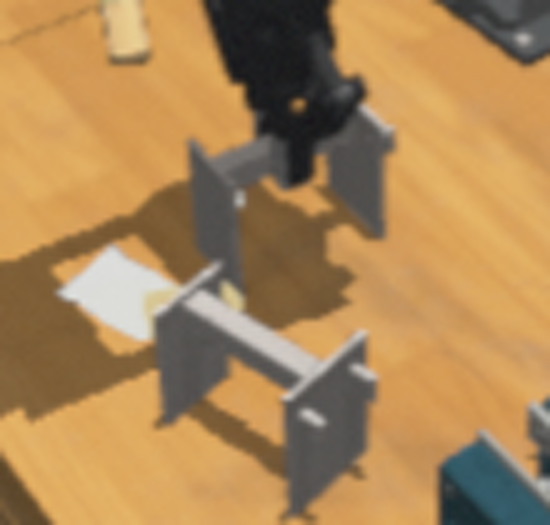

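View pics/t2.png

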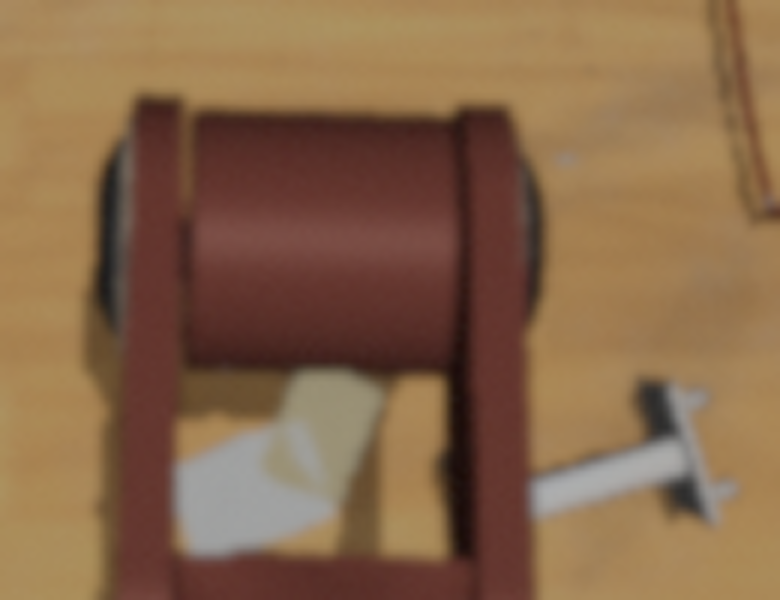

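>>> apply_moves:
  rows:
    - [0,0,-0.5,0,0,0]
    - [0,0,-2,0,0,0]
    - [0,0,-5,0,0,0]
    - [0,0,-8.3,0,0,0]
    - [0,0,-8.3,0,0,0]
  squeeze: 120

```text
t: 4.75
tool_pos: [0.432, 0.0537, 0.1344]
tool_rot: [0.044, 3.13, -0.0]
contact_force: [0.5, 0.1, -1.5]
opening: 0.0117
```

```bash
python3 -c "
from h import *
st();plan((.562,.1573,.1103),.034)"
```

```text
t 4.75 pos [0.432  0.0537 0.1344] yaw -1.6 tilt [ 0.66 -0.02] F [ 0.47  0.08 -1.53] M [-0.025 -0.022 -0.055] op 0.0117 q [-0.05 -0.36  2.14  0.    1.34 -1.59]
t 4.75 pos [0.432  0.0537 0.1344] row [-12.675  10.717   2.554] [-0.005  0.131 -0.71 ]
```

>>> apply_moves:
  rows:
    - [-3,2.5,0,0,0,-0.2]
    - [-6,5,0,0,0,-0.4]
    - [-9,7.5,1,0,0,-0.6]
    - [-11,9.5,2,0,0,-0.71]
    - [-12.2,10.4,2.4,0,0.1,-0.71]
    - [-12.6,10.7,2.55,0,0.13,-0.71]
    - [-12.6,10.7,2.55,0,0.13,-0.71]
    - [-12.6,10.7,2.55,0,0.13,-0.71]
    - [-12.6,10.7,2.55,0,0.13,-0.71]

```text
t: 5.65
tool_pos: [0.5606, 0.1566, 0.1104]
tool_rot: [-0.052, 3.141, -0.001]
contact_force: [0.2, 0.1, -1.1]
opening: 0.012
```

```bash
python3 -c "
from h import *
st();plan((.562,.1573,.1103),.034)
t=cam('top');s=cam('side')
cv2.imwrite('pics/t3.png',cv2.resize(t['color'][90:230,250:350],None,fx=4,fy=4,interpolation=2));cv2.imwrite('pics/s3.png',cv2.resize(s['color'][120:240,270:400],None,fx=5,fy=5,interpolation=2))"
```

```text
t 5.65 pos [0.5606 0.1566 0.1104] yaw 1.91 tilt [ 0.   -0.03] F [ 0.19  0.13 -1.1 ] M [ 0.02  -0.003  0.022] op 0.012 q [ 0.14  0.06  1.82 -0.    1.27 -1.46]
t 5.65 pos [0.5606 0.1566 0.1104] row [-0.137  0.062  0.005] [-0.006  0.001 -0.007]
```

View pics/s3.png

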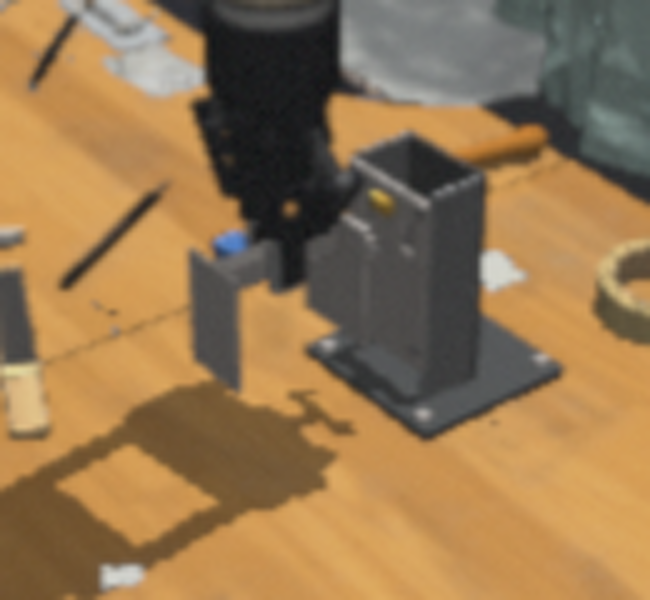

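View pics/t3.png

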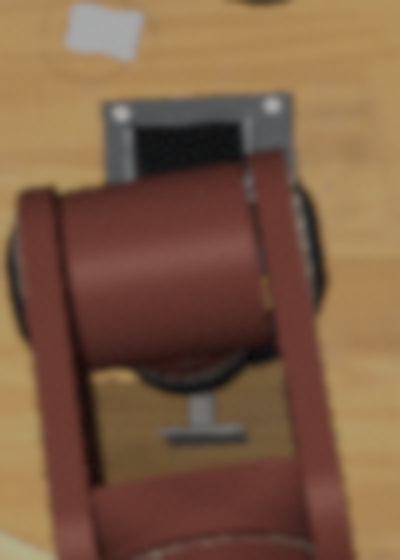

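>>> apply_moves:
  rows:
    - [-0.7,0.06,0,0,0,0]
    - [-1.4,0.06,0,0,0,0]
    - [-1.8,0.06,0,0,0,0]
    - [-1.9,0.06,0,0,0,0]
    - [-2.0,0.06,0,0,0,0]
    - [-2.0,0.06,0,0,0,0]

```text
t: 6.35
tool_pos: [0.5809, 0.158, 0.1105]
tool_rot: [-0.052, 3.141, -0.001]
contact_force: [-0.2, 0.3, -2.2]
opening: 0.0117
```

```bash
cat >> h.py <<'E'
S0=np.array([.642,.160,.109]);SA=.034
def hf():
    o=ctrl.get_obs(); R=Ro.from_rotvec(o["tool_rot"]).as_matrix()
    p=o["tool_pos"]+R@np.array([-.045,0,-.0172]); q=p-S0; c,s=np.cos(SA),np.sin(SA)
    f=o["contact_force"]
    print("t %.2f hf in slot_ref mm: x %.2f y %.2f z %.2f"%(o["t"],*(1000*np.array([c*q[0]+s*q[1],-s*q[0]+c*q[1],q[2]]))),"yaw",np.degrees(np.arctan2(-R[1,0],-R[0,0])).round(2),"Fs %.1f %.1f %.1f"%(c*f[0]+s*f[1],-s*f[0]+c*f[1],f[2]),"M",o["wrist_torque"].round(2),"tilt",np.degrees(R[:2,2]).round(2))
E
python3 -c "
from h import *
hf()
s=cam('side')
cv2.imwrite('pics/s4.png',cv2.resize(s['color'][135:215,310:380],None,fx=8,fy=8,interpolation=2))"
```

```text
t 6.35 hf in slot_ref mm: x -16.11 y 0.04 z 18.75 yaw 1.91 Fs -0.1 0.3 -2.2 M [0.   0.05 0.  ] tilt [ 0.02 -0.02]
```

View pics/s4.png

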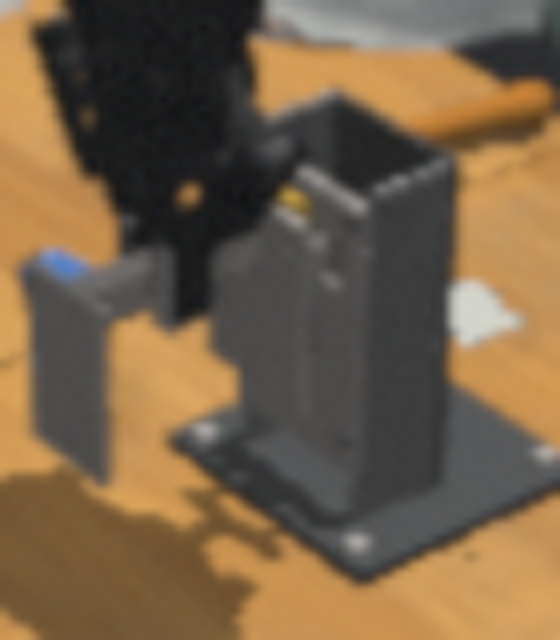

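>>> apply_moves:
  rows:
    - [-0.1,0,0,0,0,0]
    - [-0.2,0,0,0,0,0]
    - [-0.3,0,0,0,0,0]
    - [-0.3,0,0,0,0,0]

```text
t: 6.8
tool_pos: [0.5839, 0.1581, 0.1106]
tool_rot: [-0.053, 3.141, -0.001]
contact_force: [-1.1, -0.5, -1.6]
opening: 0.012
```

>>> apply_moves:
  rows:
    - [-0.05,0,0,0,0,0]
    - [-0.1,0,0,0,0,0]
    - [-0.15,0,0,0,0,0]

```text
t: 7.1
tool_pos: [0.5853, 0.1582, 0.1106]
tool_rot: [-0.052, 3.141, -0.001]
contact_force: [-0.8, 0.4, -2.4]
opening: 0.0124
```

```bash
python3 -c "
from h import *
hf()"
```

```text
t 7.10 hf in slot_ref mm: x -11.69 y 0.08 z 18.76 yaw 1.91 Fs -0.8 0.5 -2.4 M [-0.04  0.04 -0.06] tilt [ 0.01 -0.02]
```

>>> apply_moves:
  rows:
    - [-0.05,0,0,0,0,0]
    - [-0.1,0,0,0,0,0]

```text
t: 7.3
tool_pos: [0.586, 0.1582, 0.1102]
tool_rot: [0.052, -3.14, 0.001]
contact_force: [-1.0, -0.7, -3.1]
opening: 0.0118
```

>>> apply_moves:
  rows:
    - [-0.05,0,0,0,0,0]
    - [-0.1,0,0,0,0,0]

```text
t: 7.5
tool_pos: [0.5868, 0.1581, 0.1099]
tool_rot: [0.052, -3.14, 0.001]
contact_force: [-1.8, -0.7, -3.8]
opening: 0.0117
```

```bash
python3 -c "
from h import *
hf()"
```

```text
t 7.50 hf in slot_ref mm: x -10.20 y -0.01 z 18.01 yaw 1.91 Fs -1.9 -0.6 -3.8 M [-0.11  0.21  0.04] tilt [-0.09 -0.04]
```

>>> apply_moves:
  rows:
    - [0,0,0.05,0,0,0]
    - [0,0,0.1,0,0,0]
    - [0,0,0.1,0,0,0]

```text
t: 7.8
tool_pos: [0.587, 0.1582, 0.1091]
tool_rot: [0.053, -3.14, 0.001]
contact_force: [-0.0, 0.4, -2.8]
opening: 0.0118
```

```bash
python3 -c "
from h import *
hf()"
```

```text
t 7.80 hf in slot_ref mm: x -9.97 y 0.03 z 17.23 yaw 1.92 Fs -0.0 0.4 -2.8 M [0.09 0.03 0.11] tilt [-0.05 -0.03]
```

>>> apply_moves:
  rows:
    - [-0.05,0,0,0,0,0]
    - [-0.1,0,0,0,0,0]
    - [-0.15,0,0,0,0,0]

```text
t: 8.1
tool_pos: [0.5887, 0.1582, 0.1092]
tool_rot: [0.053, -3.14, 0.001]
contact_force: [-0.1, 0.4, -1.8]
opening: 0.0116
```

```bash
python3 -c "
from h import *
hf()"
```

```text
t 8.10 hf in slot_ref mm: x -8.33 y -0.00 z 17.37 yaw 1.92 Fs -0.1 0.4 -1.8 M [ 0.04 -0.02  0.04] tilt [-0.04 -0.03]
```

>>> apply_moves:
  rows:
    - [-0.05,0,0,0,0,0]
    - [-0.1,0,0,0,0,0]
    - [-0.15,0,0,0,0,0]
    - [-0.2,0,0,0,0,0]

```text
t: 8.5
tool_pos: [0.5907, 0.1583, 0.1092]
tool_rot: [0.053, -3.14, 0.001]
contact_force: [0.1, -0.5, -2.3]
opening: 0.0121
```

```bash
python3 -c "
from h import *
hf()"
```

```text
t 8.50 hf in slot_ref mm: x -6.32 y 0.04 z 17.33 yaw 1.92 Fs 0.1 -0.5 -2.3 M [-0.03  0.07 -0.11] tilt [-0.04 -0.03]
```

>>> apply_moves:
  rows:
    - [-0.05,0,0,0,0,0]
    - [-0.1,0,0,0,0,0]
    - [-0.15,0,0,0,0,0]

```text
t: 8.8
tool_pos: [0.5919, 0.1584, 0.1089]
tool_rot: [0.053, -3.14, 0.001]
contact_force: [-1.7, 0.6, -1.5]
opening: 0.0119
```

```bash
python3 -c "
from h import *
hf()"
```

```text
t 8.80 hf in slot_ref mm: x -5.12 y 0.06 z 17.06 yaw 1.93 Fs -1.7 0.6 -1.5 M [0.02 0.26 0.1 ] tilt [-0.09 -0.04]
```

>>> apply_moves:
  rows:
    - [-0.05,0,0,0,0,0]
    - [-0.1,0,0,0,0,0]
    - [-0.15,0,0,0,0,0]
    - [-0.15,0,0,0,0,0]

```text
t: 9.2
tool_pos: [0.5933, 0.1584, 0.1089]
tool_rot: [0.053, -3.139, 0.001]
contact_force: [-2.3, -0.0, -2.8]
opening: 0.0123
```

```bash
python3 -c "
from h import *
hf()"
```

```text
t 9.20 hf in slot_ref mm: x -3.69 y 0.08 z 16.97 yaw 1.93 Fs -2.3 0.1 -2.8 M [0.03 0.32 0.12] tilt [-0.11 -0.04]
```

>>> apply_moves:
  rows:
    - [-0.05,0,0,0,0,0]
    - [-0.1,0,0,0,0,0]
    - [-0.15,0,0,0,0,0]
    - [-0.15,0,0,0,0,0]

```text
t: 9.6
tool_pos: [0.5947, 0.1584, 0.1088]
tool_rot: [0.053, -3.139, 0.001]
contact_force: [-2.7, -0.5, -1.3]
opening: 0.0116
```

```bash
python3 -c "
from h import *
hf()"
```

```text
t 9.60 hf in slot_ref mm: x -2.24 y 0.03 z 16.87 yaw 1.93 Fs -2.7 -0.4 -1.3 M [0.   0.37 0.12] tilt [-0.13 -0.04]
```

>>> apply_moves:
  rows:
    - [-0.05,0,0,0,0,0]
    - [-0.1,0,0,0,0,0]
    - [-0.15,0,0,0,0,0]
    - [-0.2,0,0,0,0,0]

```text
t: 10.0
tool_pos: [0.5966, 0.1585, 0.1087]
tool_rot: [0.053, -3.138, 0.001]
contact_force: [-4.0, 0.4, -1.2]
opening: 0.0118
```

>>> apply_moves:
  rows:
    - [-0.05,0,0,0,0,0]
    - [-0.1,0,0,0,0,0]

```text
t: 10.2
tool_pos: [0.5966, 0.1584, 0.1087]
tool_rot: [0.053, -3.136, 0.002]
contact_force: [-8.4, -0.0, 0.7]
opening: 0.0121
```

```bash
python3 -c "
from h import *
hf()"
```

```text
t 10.20 hf in slot_ref mm: x -0.29 y 0.01 z 16.60 yaw 1.95 Fs -8.4 0.3 0.7 M [-0.08  1.12  0.11] tilt [-0.32 -0.07]
```

Back plate is flat on the strip at 8 N. The top edge of the slot was felt at z≈17.5, which puts the strip offset at about +3 mm. Next I'll slide down.

>>> apply_moves:
  rows:
    - [0,0,0,0,0,0]
    - [0,0,0,0,0,0]

```text
t: 10.4
tool_pos: [0.5965, 0.1584, 0.1087]
tool_rot: [0.054, -3.135, 0.002]
contact_force: [-4.6, 0.4, 0.3]
opening: 0.0119
```

>>> apply_moves:
  rows:
    - [0,0,0.1,0,0,0]
    - [0,0,0.2,0,0,0]
    - [0,0,0.3,0,0,0]
    - [0,0,0.4,0,0,0]

```text
t: 10.8
tool_pos: [0.5966, 0.1586, 0.1052]
tool_rot: [0.054, -3.135, 0.001]
contact_force: [-4.7, -0.5, 0.8]
opening: 0.0118
```

```bash
python3 -c "
from h import *
hf()"
```

```text
t 10.80 hf in slot_ref mm: x -0.34 y 0.17 z 13.13 yaw 1.97 Fs -4.8 -0.4 0.8 M [0.01 0.66 0.05] tilt [-0.33 -0.06]
```

>>> apply_moves:
  rows:
    - [0,0,0.1,0,0,0]
    - [0,0,0.2,0,0,0]
    - [0,0,0.3,0,0,0]
    - [0,0,0.4,0,0,0]

```text
t: 11.2
tool_pos: [0.5966, 0.1587, 0.1016]
tool_rot: [0.054, -3.136, 0.001]
contact_force: [-5.0, 0.3, 1.3]
opening: 0.0122
```

```bash
python3 -c "
from h import *
hf()"
```

```text
t 11.20 hf in slot_ref mm: x -0.30 y 0.30 z 9.58 yaw 1.98 Fs -5.0 0.5 1.3 M [-0.02  0.65  0.07] tilt [-0.32 -0.05]
```

>>> apply_moves:
  rows:
    - [0,-0.01,0.1,0,0,0]
    - [0,-0.02,0.2,0,0,0]
    - [0,-0.02,0.3,0,0,0]
    - [0,-0.02,0.4,0,0,0]

```text
t: 11.6
tool_pos: [0.5966, 0.1587, 0.0981]
tool_rot: [0.055, -3.135, 0.001]
contact_force: [-5.6, 0.0, 1.6]
opening: 0.0114
```

>>> apply_moves:
  rows:
    - [0,0,0.05,0,0,0]
    - [0,0,0.1,0,0,0]
    - [0,0,0.15,0,0,0]

```text
t: 11.9
tool_pos: [0.5966, 0.1587, 0.0972]
tool_rot: [0.055, -3.135, 0.001]
contact_force: [-6.1, 0.0, 1.2]
opening: 0.0118
```

```bash
python3 -c "
from h import *
hf()"
```

```text
t 11.90 hf in slot_ref mm: x -0.32 y 0.34 z 5.15 yaw 2.0 Fs -6.1 0.3 1.2 M [-0.03  0.76  0.11] tilt [-0.33 -0.03]
```

>>> apply_moves:
  rows:
    - [0.02,0,0.05,0,0,0]
    - [0.02,0,0.1,0,0,0]
    - [0.02,0,0.15,0,0,0]

```text
t: 12.2
tool_pos: [0.5966, 0.1588, 0.0962]
tool_rot: [0.055, -3.136, 0.001]
contact_force: [-5.1, -1.0, 0.4]
opening: 0.0116
```

```bash
python3 -c "
from h import *
hf()"
```

```text
t 12.20 hf in slot_ref mm: x -0.31 y 0.40 z 4.19 yaw 2.01 Fs -5.2 -0.8 0.4 M [-0.01  0.63 -0.01] tilt [-0.3  -0.02]
```

>>> apply_moves:
  rows:
    - [0.0,0,0.05,0,0,0]
    - [0.0,0,0.1,0,0,0]

```text
t: 12.4
tool_pos: [0.5967, 0.1589, 0.0958]
tool_rot: [0.055, -3.136, 0.0]
contact_force: [-5.6, -0.4, 0.9]
opening: 0.0119
```

```bash
python3 -c "
from h import *
hf()"
```

```text
t 12.40 hf in slot_ref mm: x -0.27 y 0.45 z 3.73 yaw 2.01 Fs -5.6 -0.2 0.9 M [0.05 0.69 0.14] tilt [-0.3  -0.02]
```

>>> apply_moves:
  rows:
    - [0.01,-0.01,0.05,0,0,0]
    - [0.01,-0.02,0.1,0,0,0]
    - [0.01,-0.02,0.15,0,0,0]
    - [0.01,-0.02,0.15,0,0,0]

```text
t: 12.8
tool_pos: [0.5967, 0.1588, 0.0943]
tool_rot: [0.055, -3.136, 0.0]
contact_force: [-4.5, 0.6, 2.0]
opening: 0.0119
```

```bash
python3 -c "
from h import *
hf()"
```

```text
t 12.80 hf in slot_ref mm: x -0.26 y 0.38 z 2.29 yaw 2.02 Fs -4.5 0.7 2.0 M [0.18 0.51 0.09] tilt [-0.28 -0.01]
```

>>> apply_moves:
  rows:
    - [0.0,-0.01,0.05,0,0,0]
    - [0.0,-0.02,0.1,0,0,0]
    - [0.0,-0.02,0.15,0,0,0]

```text
t: 13.1
tool_pos: [0.5967, 0.1587, 0.0939]
tool_rot: [0.056, -3.136, -0.0]
contact_force: [-8.0, -1.2, 7.5]
opening: 0.0119
```

```bash
python3 -c "
from h import *
hf()"
```

```text
t 13.10 hf in slot_ref mm: x -0.19 y 0.34 z 1.87 yaw 2.03 Fs -8.1 -0.9 7.5 M [0.08 1.13 0.19] tilt [-0.29  0.  ]
```

```bash
python3 -c "
from h import *
hf()
s=cam('side');t=cam('top')
cv2.imwrite('pics/s5.png',cv2.convertScaleAbs(cv2.resize(s['color'][140:200,320:380],None,fx=10,fy=10,interpolation=2),alpha=1.4))
cv2.imwrite('pics/t5.png',cv2.resize(t['color'][100:230,250:350],None,fx=4,fy=4,interpolation=2));hf()"
```

```text
t 13.10 hf in slot_ref mm: x -0.19 y 0.34 z 1.87 yaw 2.03 Fs -8.1 -0.9 7.5 M [0.08 1.13 0.19] tilt [-0.29  0.  ]
t 13.20 hf in slot_ref mm: x -0.20 y 0.32 z 1.86 yaw 2.04 Fs -8.0 0.4 5.0 M [0.15 0.9  0.15] tilt [-0.29  0.  ]
```

View pics/s5.png

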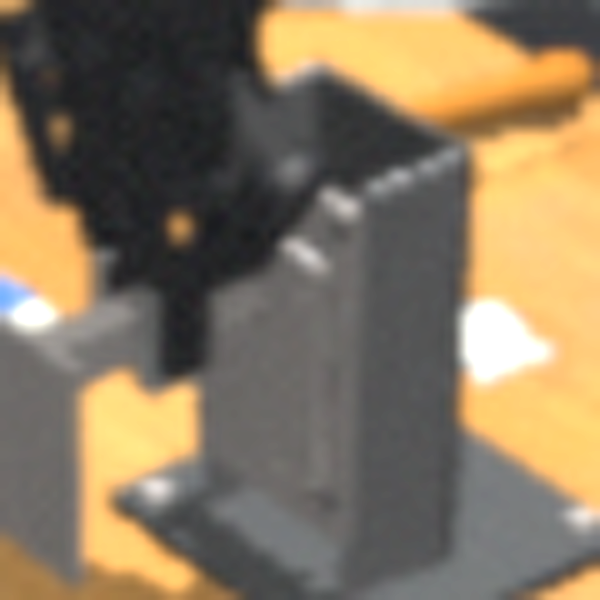

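View pics/t5.png

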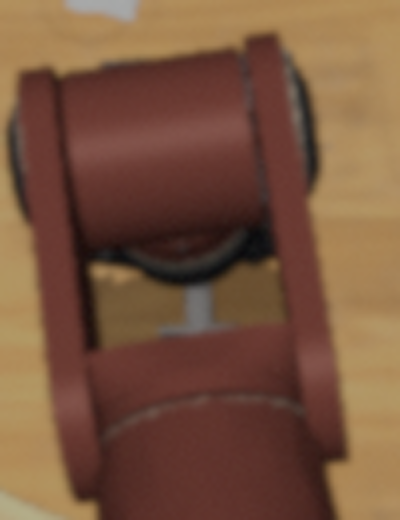

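>>> apply_moves:
  rows:
    - [0.03,-0.01,0.05,0,0,0]
    - [0.04,-0.02,0.1,0,0,0]
    - [0.05,-0.02,0.12,0,0,0]

```text
t: 13.5
tool_pos: [0.5967, 0.1587, 0.0938]
tool_rot: [0.056, -3.137, -0.001]
contact_force: [-6.7, 1.1, 5.4]
opening: 0.0118
```

```bash
python3 -c "
from h import *
hf()"
```

```text
t 13.50 hf in slot_ref mm: x -0.24 y 0.32 z 1.83 yaw 2.05 Fs -6.6 1.3 5.4 M [0.11 0.82 0.12] tilt [-0.23  0.02]
```

>>> apply_moves:
  rows:
    - [0.05,0,0.05,0,0,0]
    - [0.05,0,0.1,0,0,0]
    - [0.05,0,0.15,0,0,0]
    - [0.05,0,0.15,0,0,0]

```text
t: 13.9
tool_pos: [0.5967, 0.1587, 0.0938]
tool_rot: [0.056, -3.138, -0.001]
contact_force: [-7.3, -1.4, 6.2]
opening: 0.0116
```

```bash
python3 -c "
from h import *
hf()"
```

```text
t 13.90 hf in slot_ref mm: x -0.24 y 0.31 z 1.82 yaw 2.05 Fs -7.4 -1.1 6.2 M [0.03 0.94 0.15] tilt [-0.17  0.02]
```

>>> apply_moves:
  rows:
    - [0.1,0,0.1,0,0,0]
    - [0.1,0,0.2,0,0,0]
    - [0.1,0,0.25,0,0,0]
    - [0.1,0,0.25,0,0,0]

```text
t: 14.3
tool_pos: [0.5967, 0.1587, 0.0936]
tool_rot: [0.056, -3.14, -0.001]
contact_force: [-7.2, -0.5, 9.8]
opening: 0.0114
```

```bash
python3 -c "
from h import *
hf()"
```

```text
t 14.30 hf in slot_ref mm: x -0.30 y 0.35 z 1.71 yaw 2.06 Fs -7.2 -0.3 9.8 M [-0.    1.07  0.18] tilt [-0.06  0.03]
```

>>> apply_moves:
  rows:
    - [0.1,-0.02,0.25,0,0,0]
    - [0.1,-0.02,0.28,0,0,0]
    - [0.1,-0.02,0.28,0,0,0]
    - [0.1,-0.02,0.28,0,0,0]

```text
t: 14.7
tool_pos: [0.5967, 0.1587, 0.0935]
tool_rot: [-0.057, 3.14, 0.001]
contact_force: [-8.6, 0.4, 11.2]
opening: 0.0119
```

```bash
python3 -c "
from h import *
hf()"
```

```text
t 14.70 hf in slot_ref mm: x -0.31 y 0.35 z 1.77 yaw 2.07 Fs -8.6 0.7 11.2 M [0.04 1.24 0.11] tilt [0.05 0.05]
```

>>> apply_moves:
  rows:
    - [0.02,0,0,0,0,0]
    - [0.03,0,-0.01,0,0,0]
    - [0.03,0,-0.01,0,0,0]

```text
t: 15.0
tool_pos: [0.5967, 0.1587, 0.0938]
tool_rot: [-0.056, 3.139, 0.001]
contact_force: [-2.8, 0.3, 4.3]
opening: 0.0119
```

```bash
python3 -c "
from h import *
hf()"
```

```text
t 15.00 hf in slot_ref mm: x -0.31 y 0.29 z 2.07 yaw 2.06 Fs -2.8 0.4 4.3 M [0.11 0.53 0.12] tilt [0.09 0.05]
```

>>> apply_moves:
  rows:
    - [0,0,0,0,0,0]
    - [0,0,0,0,0,0]
    - [0,0,0,0,0,0]
    - [0,0,0,0,0,0]
    - [0,0,0,0,0,0]
    - [0,0,0,0,0,0]
    - [0,0,0,0,0,0]
    - [0,0,0,0,0,0]
  grip: 0

```text
t: 15.8
tool_pos: [0.5968, 0.1587, 0.0938]
tool_rot: [-0.056, 3.139, 0.001]
contact_force: [-0.3, -0.9, -0.3]
opening: 0.0852
```

>>> apply_moves:
  rows:
    - [0,0,-1,0,0,0]
    - [0,0,-3,0,0,0]
    - [0,0,-6,0,0,0]
    - [0,0,-10,0,0,0]
    - [5,0,-13,0,0,0]
    - [10,0,-15,0,0,0]
    - [15,0,-15,0,0,0]
    - [20,0,-15,0,0,0]
    - [22,0,-15,0,0,0]
    - [22,0,-15,0,0,0]

```text
t: 16.8
tool_pos: [0.3742, 0.1508, 0.2444]
tool_rot: [-0.058, 3.137, 0.002]
contact_force: [0.4, 0.2, -0.1]
opening: 0.0857
```

```bash
python3 -c "
from h import *
st()
s=cam('side');t=cam('top')
cv2.imwrite('pics/s6.png',cv2.convertScaleAbs(cv2.resize(s['color'][140:200,320:380],None,fx=10,fy=10,interpolation=2),alpha=1.4))
cv2.imwrite('pics/t6.png',cv2.resize(t['color'][110:190,260:340],None,fx=7,fy=7,interpolation=2))
cv2.imwrite('pics/sf6.png',s['color'])"
```

```text
t 16.80 pos [0.3742 0.1508 0.2444] yaw 2.14 tilt [0.25 0.09] F [ 0.36  0.2  -0.11] M [-0.027 -0.022 -0.015] op 0.0857 q [ 0.2  -0.53  2.08  0.    1.59 -1.41]
```

View pics/s6.png

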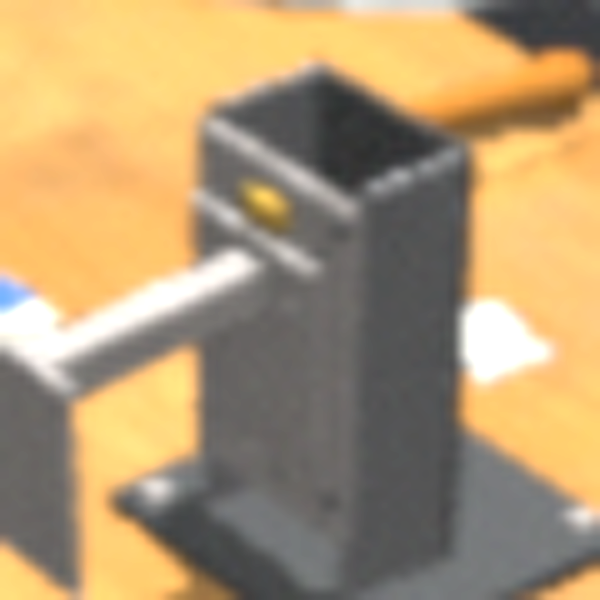

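View pics/t6.png

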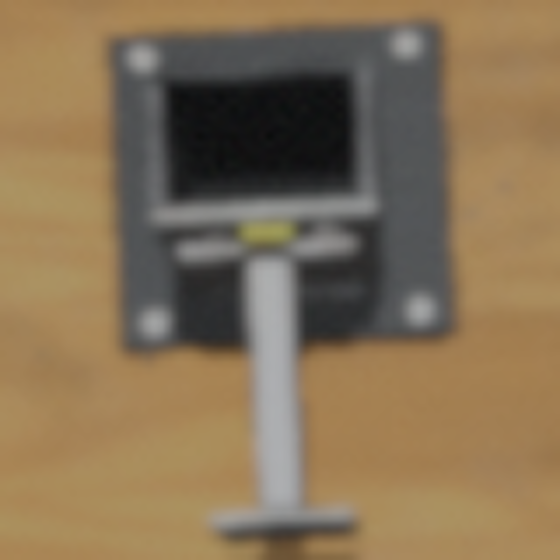

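View pics/sf6.png

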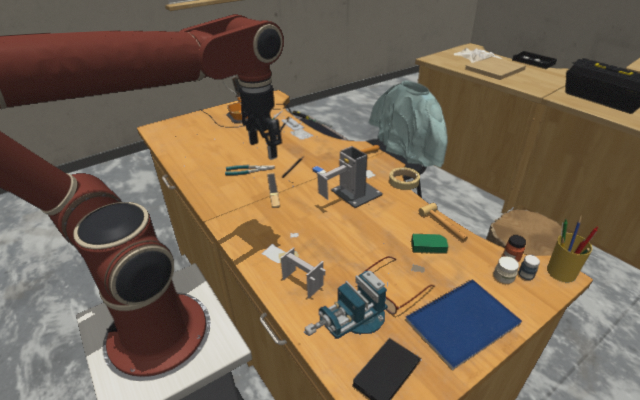

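In the side crop, the catch at (265,203) stands fully out above the back plate's upper edge. In the top crop, at (267,233), it overlaps the plate edge. The hanger is square, the gripper is clear and the bystanders look unmoved, so I'm handing in.

```bash
python3 -c "
from station import ctrl
print(ctrl.finish_job())"
```

```text
the job is handed in; nothing more can be done
None
```

The hanger arm is fitted to the stand and released, and I handed the job in at about 17 s; no verdict was given.

- **Insertion:** I gripped the hanger that started farthest from the base and felt the upper edges of the slots about 1 mm too high. After lowering slightly, I pushed the hooks in until the back plate lay flat at about 8 N.
- **Seating:** I then slid it down about 15 mm to the stop. That puts the strip roughly 2 mm above nominal.
- **Seating force:** The last push read 11 N downward at the wrist, about 13 N on the stand once the hanger's weight is added. With about 9 N still pressing forward, the combined force was roughly 15 to 16 N, slightly above your 10–15 N range. No reading came near 30 N, but forces were only read at the end of each move.
- **Last checks:** After release, both camera views showed the catch out above the back plate and the hanger square in the stand. The gripper was clear, and its force reading was near zero. The wax block, sanding stick and eraser looked unmoved; I judged that by eye and did not measure it.
- **Disagreement:** The cameras put the strip about 4.5 to 5 mm above nominal, against about 2 mm by feel; I went by feel.
- **Not seen:** The gripper hid the catch during the press. I infer it was already out, because I eased the hanger up slightly before letting go.

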